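# Roll the weight up the gutter into the balance cradle

### The arm

A 6-joint arm with a two-finger parallel gripper is mounted at the origin on the work surface. World frame = base frame: x ahead of the robot, y to its left, z up, the work surface at z = 0. Lengths are in m, angles in rad, forces in N, time in s.
With the tool pointing down it reaches from about 0.25 to 0.725 m from the base axis. Payload 9.7 kg.
Tool frame: the origin (TCP) lies on the centre line of the jaws, within the pads' length; the fingertips stand ahead of it and the grasp point (between the pads) lies 5 mm behind it (env.tcp_to_tips is the z of the fingertips in the tool frame, in m); z points along the fingers, y is the line along which they close (so a half turn about z gives the same grasp; the last joint's range is limited). The gripper opens to 85 mm and grips with 20 to 120 N. Pads are 22 mm wide; open, the fingers measure 114 mm over their backs; the gripper's body (76 mm by 85 mm) begins 54 mm behind the grasp point. The pads swing forward as they close: fully open they stand 13 mm farther back than shut.
Start: joints at [1.31, 0.087, 0.176, 1.66, 0, 1.571], TCP at [0.142, 0.531, 0.245] pointing down, gripper open.
Joint ranges: [-3.13, 3.13], [-0.85, 1.81], [-1.15, 1.24], [-2.2, 2.28], [-1.44, 1.52], [-3.14, 3.14]. Speed limits (rad/s): [2.22, 2.22, 2.57, 3.14, 3.14, 3.14].

### API

Orientations are given as a unit quaternion [x, y, z, w].
In Python, from bench import env gives the robot as it stands.
- The arm moves only by the tool send_rows, never from a script. Its arguments are lists of equal length, an entry for each row: "dp": the shift along the tool's x, y, z normalised to -1 to 1, where 1 is 10 cm, a list of three; "dr": the turn, a rotation vector about the tool's x, y, z normalised to -1 to 1, where 1 is 90 degrees, a list of three. In form: {"dp": [[dx, dy, dz], ...], "dr": [[ax, ay, az], ...]}. A call has 1 to 20 rows; each row is the pose to reach, as a shift and turn from the pose commanded when the call began, along the tool's axes at that moment; what a row does not reach only later rows make up. A row lasts 1/12 s, in which the tool goes at most 41.7 mm and 7.16 degrees, less where a joint would pass 70% of its speed; a pose out of reach is approached as far as the arm can. A call with a number of a shift or a turn outside -1 to 1 is refused whole. A call with a gripper value outside its range is refused whole. "hand" is the opening, from -1 (shut) to 1 (fully open), set as the call begins (left out, the last holds). The fingers move at their own pace and stop on an object; "force" is the grip in N (left out, the last holds). Time passes only in rows, so rows that repeat a pose let the fingers close. It gives the time, the measured TCP pose, the force, the opening and the grip force at its end, in the units of the state.
- env.get_obs(): the state, without advancing time (a new reading comes with each control period).
- env.snapshot(name): name is "scene" or "top" or "wrist"; returns the picture (420x560x3 uint8, blue, green, red); there is no depth.
- env.camera_info(name): a dict with "K" (3x3 intrinsics, pixels), "camera_from_world" (4x4, takes a point from world to camera coordinates); the wrist camera has in their place "mount" (4x4, takes a point from camera to tool coordinates, whose origin is the TCP and whose axes are the flange's). Camera axes: x right, y down, z forward; pixel columns grow to the right and rows downward; lengths in m; the calibration is good to about 2 mm. The wrist camera is an equidistant fisheye: a pixel r from the principal point sees the ray r / f radians off the axis. A picture is of the moment at which its call begins: read the wrist's pose just before it. camera_info takes no time and is no camera call.
- env.sign_off(): hands the job in; it is judged then, once.
The state is a dict: "time": time; "joint_positions": joint angles; "joint_velocities": joint speeds; "tau": joint torques, N m; "eef_pos": TCP position; "ee_rot": TCP orientation; "ft_force": force on the tool from outside, world axes, zero at the start; "wrist_torque": the same for the moment, N m; "grip_width": finger opening in m; "grasp_force": force on a finger pad.
Only numpy, scipy, OpenCV 4.12 (cv2) and the standard library are available. Lean on these libraries where they do the work, as an engineer would, in place of code of your own. Each camera call takes 0.05 s, during which the arm holds its last target. There are 200 camera calls.

### The job

Push the steel roller weight up its sloping gutter until it tips over the crest and rests in the cradle against the end stop, where it cannot roll back; let it roll in the gutter, never lift it out. Then press the round key on the indicator fully down to take the reading, and let go. Leave the other weights and things where they stand.

Things in the scene. Friction and masses are not known exactly. Their poses are not given: they have to be found in the camera images.
- roller: the roller weight: plain stainless cylinder, 50 mm dia, 36 mm long, about 0.35 to 0.65 kg, lying across the gutter and free to roll; at the start it rests at the gutter's low end against a low toe bar. Origin at its centre, y axis along its axle (x and z turn as it rolls). It slides easily on the polished gutter (friction about 0.2)
- roller_center (a point): centre of the roller weight, 25 mm from its rolling surface
- gutter: straight aluminium gutter, fixed. Origin in the middle of its floor surface at the low end, at the toe bar's inner face; x axis points uphill along the floor (slope 14 degrees), y across, z square to the floor. Floor 200 mm long from origin to crest, 44 mm wide between side walls that are 6 mm thick and rise 14 mm above the floor; toe bar 8 mm high, 8 mm thick, with nothing behind it. At the start the roller's centre is 18 mm up x and 25 mm above the floor
- crest (a point): middle of the gutter's top edge (floor surface), where the slope ends; just beyond it the floor dips down 7 mm at 20 degrees into the cradle. Once its centre is past the crest the roller rolls on down by itself
- seat (a point): point fixed in the cradle where the roller's centre lies when it rests against the stop: 24 mm level beyond the crest and 18 mm above the height of the crest. The cradle floor is 25 mm below it; the stop is an upright 8 mm plate 25 mm beyond it, 34 mm high above the cradle floor; cheeks of the cradle are 44 mm apart and rise to 12 mm above the crest
- balance: bench balance that carries the cradle, fixed: steel platform 160 x 200 mm, 34 mm high with a 4 mm black mat; the cradle stands on its middle line. Origin on the table under the gutter's middle line, x axis level in the uphill direction (gutter origin at x = -130 mm, platform from x = 0 to 160 mm), z up
- key_top (a point): middle of the top of the round white key (28 mm dia, in a black housing) on the front, flat part of the grey indicator, 56 mm above the table; pressed straight down
- key (a joint): travel of the key, m: 0 up, 0.006 fully down; a spring pushes it back, about 4 N when fully down
- indicator: the balance's grey indicator, fixed, 140 x 150 mm; flat front part 34 mm high, sloping display behind rising to 70 mm. Origin under its middle, x axis from the key towards the display; the key lies at x = -38 mm
- weight_500: bystander: stainless knob weight 38 mm dia, 70 mm tall, standing beside the gutter; origin at the centre of its underside
- weight_200: bystander: stainless knob weight 28 mm dia, 52 mm tall, standing beside the gutter; origin at the centre of its underside
- weight_1k: bystander: stainless knob weight 48 mm dia, 88 mm tall; origin at the centre of its underside
- spare: bystander: smaller plain steel cylinder weight, 36 mm dia, 30 mm tall, standing on its end on the table beside the gutter; not the one to roll; origin at the centre of its underside
- bottle: bystander: clear bottle 50 mm dia, 120 mm tall; origin at the centre of its underside
- mug: bystander: white mug 76 mm dia, 90 mm tall; origin at the centre of its underside
- brush: bystander: dusting brush lying on the table; origin under its middle, x axis along it
Things that resemble listed ones, but are neither listed nor needed, are in the scene too. Leave any brown or purple look-alike of the roller alone.

How it is judged:
On the way, in this order (a step that is already met when the one before it is completed fails the run):
1. the roller weight rests in the cradle against the stop (distance between roller_center and seat below 0.006 m and linear speed of roller below 0.02 m/s and contact force between each of the arm, the fingers and roller below 0.1 N), for 0.3 s.
2. the key is pressed fully down (value of joint key above 0.0045 m and distance between roller_center and seat below 0.006 m), for 0.05 s.
At the end, for the whole second after the job is handed in: The roller's centre is within 6 mm of the seat, at rest (under 20 mm/s), and the key is back up (under 1.5 mm) (distance between roller_center and seat below 0.006 m and linear speed of roller below 0.02 m/s and value of joint key below 0.0015 m); the robot touches nothing.
It fails at once if the roller weight is lifted more than 8 mm off the gutter (z of roller_center in the frame of gutter above 0.033 m).
It fails at once if the key is pressed before the roller is in the cradle (value of joint key above 0.003 m and distance between roller_center and seat above 0.015 m).
It fails at once if a bystander is moved more than 20 mm (distance of any of weight_500, weight_200, weight_1k, spare, bottle, mug, brush from where it was at the start of the episode above 0.02 m).
It also fails if it takes over 46 s, if anything falls off the work surface, if the arm or the gripper's body presses on something with over 40 N, if the wrist force passes 120 N, or if a joint passes its speed limit or range.

## Working session

There is one attempt and no reset: what is moved stays moved. The work goes in short steps, Python scripts to look and compute and a tool call to move; the robot and the scene stay as the last step left them, time stands still between calls to the robot, and variables do not carry over. Pictures are saved under pics/ and viewed, at most 10 in all, crops included, and the job is handed in when it is done.

Besides the shell and the picture viewer there is one more tool, called after ">>>" as name(argument=value, ...) on one line, values as JSON. send_rows: Moves the arm, as the interface text tells. Scaled input: -1 to 1 covers 10 cm each way for a shift and 90 degrees each way for a turn. Its arguments: {"type":"object","properties":{"dp":{"type":"array","items":{"type":"array","items":{"type":"number","minimum":-1,"maximum":1}}},"dr":{"type":"array","items":{"type":"array","items":{"type":"number","minimum":-1,"maximum":1}}},"hand":{"type":"number"},"force":{"type":"number"}},"required":["dp","dr"]}

```bash
mkdir -p pics; ls; python3 - <<'E'
from bench import env
import cv2
for n in("scene","top"):
    cv2.imwrite(f"pics/{n}0.png",env.snapshot(n)); i=env.camera_info(n); print(n,i)
print(env.get_obs(), env.tcp_to_tips, env.camera_info("wrist"))
E
```

```text
pics
scene {'K': array([[478.28419767,   0.        , 279.27323158],
       [  0.        , 478.28419767, 215.32793701],
       [  0.        ,   0.        ,   1.        ]]), 'camera_from_world': array([[-0.31913846,  0.94745777, -0.02178092,  0.16341695],
       [ 0.51977879,  0.1557704 , -0.83997952, -0.24089466],
       [-0.7924523 , -0.27939103, -0.54218078,  1.67244066],
       [ 0.        ,  0.        ,  0.        ,  1.        ]])}
top {'K': array([[391.81185938,   0.        , 274.86404425],
       [  0.        , 391.81185938, 207.35366512],
       [  0.        ,   0.        ,   1.        ]]), 'camera_from_world': array([[-0.09785645, -0.99519938,  0.00151671,  0.05855294],
       [-0.97015452,  0.09505384, -0.22308064,  0.57690135],
       [ 0.22186554, -0.02330132, -0.97479881,  1.10535537],
       [ 0.        ,  0.        ,  0.        ,  1.        ]])}
{'time': 0.1, 'joint_positions': array([1.30998837e+00, 8.74044912e-02, 1.75244597e-01, 1.65978769e+00,
       3.59586265e-05, 1.57079091e+00]), 'joint_velocities': array([ 1.28459051e-03, -2.68910066e-03,  2.78501964e-03, -1.209
[... 317 characters left out ...]
5]), 'ft_force': array([ 0.27937708, -0.29067567,  0.85378593]), 'wrist_torque': array([-0.01070246,  0.04275479,  0.01296721]), 'grasp_force': 0.0, 'grip_width': 0.0854792975316127} 0.014 {'K': array([[325.1922621 ,   0.        , 278.08497241],
       [  0.        , 325.1922621 , 211.51356616],
       [  0.        ,   0.        ,   1.        ]]), 'mount': array([[ 2.19001031e-04, -9.58892936e-01, -2.83768020e-01,
         7.30235869e-02],
       [ 9.99998696e-01,  6.63962924e-04, -1.47186639e-03,
        -1.15312206e-04],
       [ 1.59977373e-03, -2.83767328e-01,  9.58891831e-01,
        -1.27409410e-01],
       [ 0.00000000e+00,  0.00000000e+00,  0.00000000e+00,
         1.00000000e+00]])}
```

View pics/scene0.png

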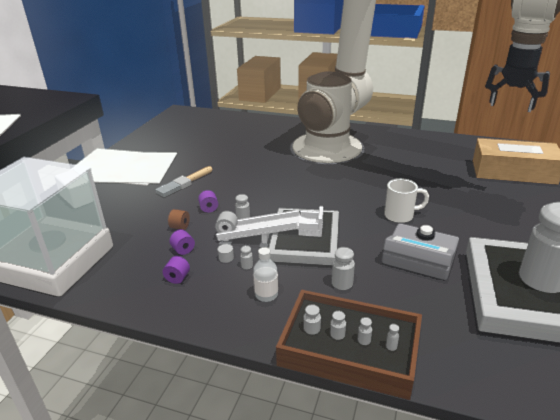

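View pics/top0.png

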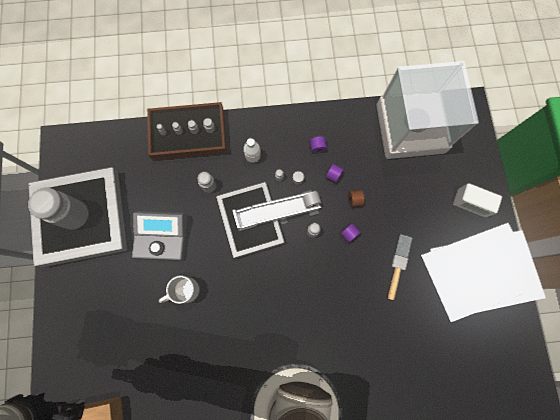

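The scene view shows the roller at about (227,224) and the cradle at about (318,222). In the top view the gutter runs from (315,200) up to (240,217), and the key is at (155,247). I'll enlarge both.

```bash
python3 - <<'E'
import cv2
t=cv2.imread("pics/top0.png"); s=cv2.imread("pics/scene0.png")
cv2.imwrite("pics/tc.png",cv2.resize(t[165:265,200:333],None,fx=6,fy=6,interpolation=cv2.INTER_CUBIC))
cv2.imwrite("pics/sc.png",cv2.resize(s[180:280,200:333],None,fx=6,fy=6,interpolation=cv2.INTER_CUBIC))
E
```

```text
(no output)
```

View pics/tc.png

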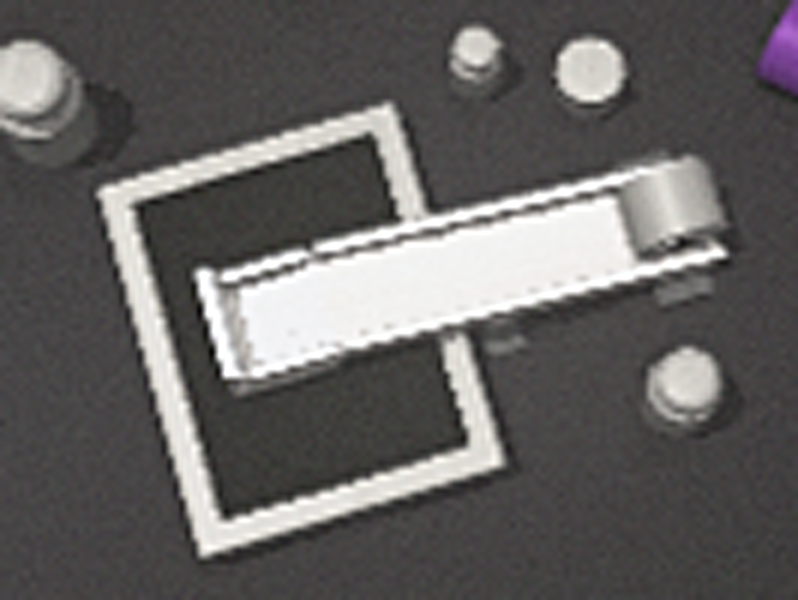

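View pics/sc.png

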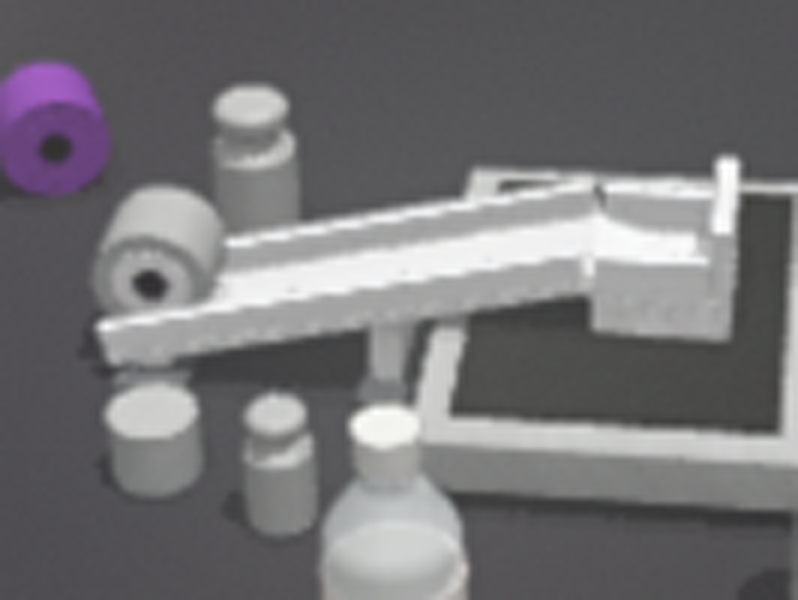

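The crops show the platform corners at (100,190), (392,104), (503,462) and (205,553) in the top crop. The roller's face centre is at (150,285) in the scene crop. Next I fit the pose of the whole fixture.

```bash
cat > h.py <<'E'
import numpy as np
from bench import env
def proj(n,P):
    i=env.camera_info(n); c=i["camera_from_world"]; p=np.atleast_2d(P)@c[:3,:3].T+c[:3,3]
    q=p@i["K"].T; return q[:,:2]/q[:,2:]
def ontop(n,uv,z):
    i=env.camera_info(n); c=i["camera_from_world"]; R=c[:3,:3]
    o=-R.T@c[:3,3]; d=R.T@np.linalg.inv(i["K"])@[*uv,1]
    return o+d*(z-o[2])/d[2]
E
cat > fit.py <<'E'
from h import *
from scipy.optimize import least_squares
c,s=np.cos(np.radians(14)),np.sin(np.radians(14))
G=lambda x,y,z,z0:[-.13+x*c-z*s,y,z0+x*s+z*c]
def pts(z0):
    cr=z0+.2*s
    return {"top":[([0,-.1,.034],392,104),([0,.1,.034],503,462),([.16,-.1,.034],100,190),([.16,.1,.034],205,553),
       ([.0881+.033,-.028,cr+.027],198,268),([.0881+.033,.028,cr+.027],228,380)],
      "scene":[([0,-.1,.034],418,428),([0,.1,.034],472,170),(G(.018,-.018,.025,z0),150,285)]}
off={"top":(200,165),"scene":(200,180)}
def W(p,a):
    a=np.array(a); C,S=np.cos(p[2]),np.sin(p[2])
    return np.c_[p[0]+C*a[:,0]-S*a[:,1],p[1]+S*a[:,0]+C*a[:,1],a[:,2]]
def f(p):
    r=[]
    for n,L in pts(p[3]).items():
        m=np.array([[(u+.5)/6-.5+off[n][0],(v+.5)/6-.5+off[n][1]] for _,u,v in L])
        r.append(proj(n,W(p,[a for a,_,_ in L]))-m)
    return np.vstack(r).ravel()
R=least_squares(f,[.45,.05,1.7,.02],loss="soft_l1")
p=R.x
if __name__=="__main__":
    print(p,np.degrees(p[2])); print(f(p).reshape(-1,2).round(2))
    z0=p[3]; print("roller",W(p,[G(.018,0,.025,z0)]),"crest",W(p,[[.0641,0,z0+.0484]]),"seat",W(p,[[.0881,0,z0+.0664]]))
    print("key",ontop("top",(155,247),.056),ontop("scene",(426,231),.056))
    print("500?",[ontop("top",(200+u/6,165+v/6),z) for u,v,z in((686,370,.07),(477,45,.052),(590,70,.03))])
E
python3 fit.py
```

```text
[0.57577645 0.00419611 1.77187048 0.01160455] 101.52070050297765
[[-0.12 -0.89]
 [ 0.61  0.44]
 [-1.04 -0.59]
 [-0.94  0.99]
 [-0.73  0.83]
 [-0.48  0.21]
 [-2.63  0.72]
 [-0.75 -1.4 ]
 [-0.33 -0.04]]
roller [[ 0.59946002 -0.11199748  0.04021653]] crest [[0.56297427 0.06700466 0.06000455]] seat [[0.55818094 0.09052112 0.07800455]]
key [0.49725254 0.36433387 0.056     ] [0.51483487 0.36847737 0.056     ]
500? [array([ 0.50942468, -0.10782211,  0.07      ]), array([ 0.69121284, -0.02342014,  0.052     ]), array([ 0.67892237, -0.08182654,  0.03      ])]
```

>>> send_rows(dp=[[-1,-0.3,0],[-1,-0.3,0],[-1,-0.3,0],[-1,-0.3,0],[-1,-0.3,0],[-1,-0.3,0],[-1,-0.3,0],[-1,-0.3,0],[-1,-0.3,0],[-1,-0.3,0],[-1,-0.3,0]], dr=[[0,0,0.706],[0,0,0.706],[0,0,0.706],[0,0,0.706],[0,0,0.706],[0,0,0.706],[0,0,0.706],[0,0,0.706],[0,0,0.706],[0,0,0.706],[0,0,0.706]], hand=-1)

```text
time: 1.02
eef_pos: [0.2307, 0.4765, 0.245]
ee_rot: [0.631, 0.776, -0.0, 0.0]
ft_force: [0.2, 0.7, 0.3]
grip_width: 0.0002
grasp_force: 0.0
```

>>> send_rows(dp=[[-0.75,0.76,0],[-0.75,0.76,0],[-0.75,0.76,0],[-0.75,0.76,0]], dr=[[0,0,0],[0,0,0],[0,0,0],[0,0,0]])

```text
time: 1.35
eef_pos: [0.323, 0.4162, 0.2451]
ee_rot: [0.632, 0.775, -0.0, 0.001]
ft_force: [0.2, 0.5, 0.3]
grip_width: -0.0003
grasp_force: 0.0
```

>>> send_rows(dp=[[-0.75,0.76,0],[-0.75,0.76,0],[-0.75,0.76,0],[-0.75,0.76,0]], dr=[[0,0,0],[0,0,0],[0,0,0],[0,0,0]])

```text
time: 1.68
eef_pos: [0.4123, 0.358, 0.2447]
ee_rot: [0.633, 0.775, -0.0, 0.0]
ft_force: [0.3, -0.1, 1.1]
grip_width: -0.0001
grasp_force: 0.0
```

>>> send_rows(dp=[[-0.75,0.76,0],[-0.75,0.76,0],[-0.75,0.76,0],[-0.75,0.76,0],[-0.75,0.76,0],[-0.75,0.76,0],[-0.75,0.76,0]], dr=[[0,0,0],[0,0,0],[0,0,0],[0,0,0],[0,0,0],[0,0,0],[0,0,0]])

```text
time: 2.27
eef_pos: [0.4981, 0.3026, 0.2454]
ee_rot: [0.632, 0.775, 0.0, -0.0]
ft_force: [-0.6, -0.1, -0.9]
grip_width: -0.0003
grasp_force: 0.0
```

```bash
cat >> h.py <<'E'
import cv2,json
from scipy.spatial.transform import Rotation as Ro
def wsnap(name):
    o=env.get_obs(); im=env.snapshot("wrist"); cv2.imwrite(f"pics/{name}.png",im)
    json.dump([list(o["eef_pos"]),list(o["ee_rot"])],open(f"pics/{name}.json","w"))
def wT(name):
    p,q=json.load(open(f"pics/{name}.json")); T=np.eye(4); T[:3,:3]=Ro.from_quat(q).as_matrix(); T[:3,3]=p
    return T@env.camera_info("wrist")["mount"]
def wproj(name,P):
    K=env.camera_info("wrist")["K"]; return cv2.fisheye.projectPoints(np.array(P,float).reshape(-1,1,3),*(lambda M:(cv2.Rodrigues(M[:3,:3])[0],M[:3,3]))(np.linalg.inv(wT(name))),K,np.zeros(4))[0].reshape(-1,2)
def wontop(name,uv,z):
    K=env.camera_info("wrist")["K"]; T=wT(name); d=(np.array(uv)-K[:2,2])/K[0,0]; r=np.linalg.norm(d)
    v=T[:3,:3]@np.r_[d/max(r,1e-9)*np.sin(r),np.cos(r)]; return T[:3,3]+v*(z-T[2,3])/v[2]
E
python3 -c "
from h import *
wsnap('key')"
```

>>> send_rows(dp=[[-0.93,0.02,0],[-0.93,0.02,0],[-0.93,0.02,0],[-0.93,0.02,0]], dr=[[0,0,0],[0,0,0],[0,0,0],[0,0,0]])

```text
time: 2.65
eef_pos: [0.5195, 0.2094, 0.2459]
ee_rot: [0.633, 0.774, 0.0, 0.0]
ft_force: [0.1, 0.7, 0.2]
grip_width: 0.0001
grasp_force: 0.0
```

>>> send_rows(dp=[[-0.93,0.02,0],[-0.93,0.02,0],[-0.93,0.02,0],[-0.93,0.02,0]], dr=[[0,0,0],[0,0,0],[0,0,0],[0,0,0]])

```text
time: 2.98
eef_pos: [0.5402, 0.1192, 0.2455]
ee_rot: [0.633, 0.774, 0.0, 0.0]
ft_force: [0.1, 0.9, -0.2]
grip_width: -0.0
grasp_force: 0.0
```

>>> send_rows(dp=[[-0.93,0.02,0],[-0.93,0.02,0],[-0.93,0.02,0],[-0.93,0.02,0]], dr=[[0,0,0],[0,0,0],[0,0,0],[0,0,0]])

```text
time: 3.32
eef_pos: [0.561, 0.029, 0.2451]
ee_rot: [0.633, 0.774, 0.0, -0.0]
ft_force: [0.6, 0.6, -0.3]
grip_width: -0.0
grasp_force: 0.0
```

>>> send_rows(dp=[[-0.93,0.02,0],[-0.93,0.02,0],[-0.93,0.02,0],[-0.93,0.02,0],[-0.93,0.02,0],[-0.93,0.02,0],[-0.93,0.02,0]], dr=[[0,0,0],[0,0,0],[0,0,0],[0,0,0],[0,0,0],[0,0,0],[0,0,0]])

```text
time: 3.9
eef_pos: [0.5811, -0.0593, 0.2455]
ee_rot: [0.632, 0.775, 0.0, -0.0]
ft_force: [-0.3, 0.5, 0.0]
grip_width: 0.0004
grasp_force: 0.0
```

```bash
python3 -c "
from h import *
wsnap('gut'); print(json.load(open('pics/gut.json')))
from fit import *
z0=p[3]
print(wproj('gut',W(p,[G(.2,-.022,0,z0),G(.2,.022,0,z0),G(.018,0,.025,z0),[.0881,0,z0+.0664]])).round(1))
a=cv2.imread('pics/key.png');b=cv2.imread('pics/gut.png')
cv2.imwrite('pics/both.png',np.hstack([cv2.resize(a[100:400,130:430],(400,400)),cv2.resize(b[100:400,130:430],(400,400))]))"
```

```text
[[0.5810717376194211, -0.05929807726599461, 0.24549768473790376], [0.6317883727014113, 0.7751408998105135, 0.00019193185500837893, -2.6877747646498277e-05]]
[[310.6  61.6]
 [264.   61.1]
 [285.7 236.8]
 [287.9  32.6]]
```

View pics/gut.png

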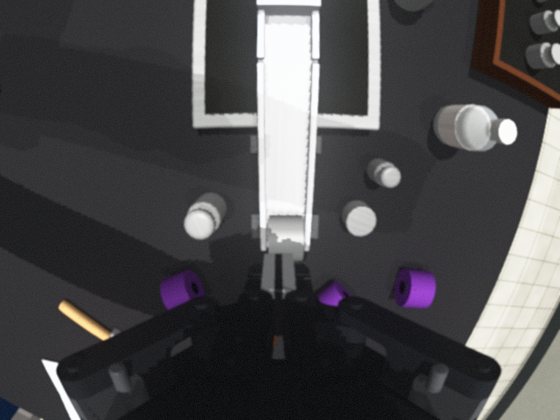

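View pics/key.png

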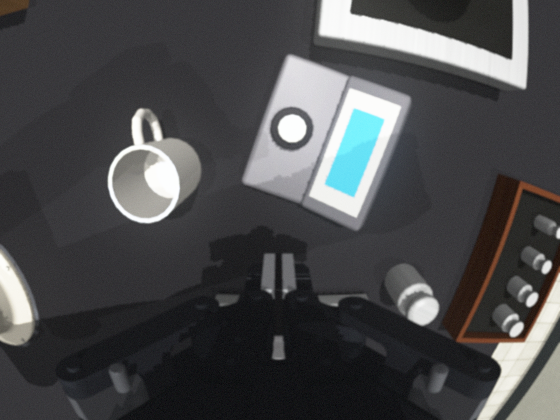

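The wrist view shows the gutter where the fit predicted: crest at v≈61, u 264–311, and roller at about (286,236). The key is at (292,127) in the key view. The brown look-alike sits behind the toe, so I check the clearance there.

```bash
python3 -c "
from h import *
from fit import p
print('key',wontop('key',(292,127),.056))
C,S=np.cos(p[2]),np.sin(p[2])
for n,uv in(('brown',(357,198)),('purpA',(351,233)),('purpB',(335,173)),('w500',(314,229))):
    w=ontop('top',uv,.02); d=w[:2]-p[:2]; print(n,w.round(3),'bal xy',(C*d[0]+S*d[1]).round(3),(-S*d[0]+C*d[1]).round(3))
w=wontop('gut',(277,340),.02); print(w)
"
```

```text
key [0.49741828 0.3670581  0.056     ]
brown [ 0.595 -0.257  0.02 ] bal xy -0.26 0.033
purpA [ 0.487 -0.223  0.02 ] bal xy -0.205 0.132
purpB [ 0.683 -0.2    0.02 ] bal xy -0.221 -0.064
w500 [ 0.511 -0.112  0.02 ] bal xy -0.101 0.087
[ 0.62212826 -0.27067594  0.02      ]
```

>>> send_rows(dp=[[-1,0.075,0.2],[-1,0.075,0.2],[-1,0.075,0.2],[-1,0.075,0.2],[-1,0.075,0.2]], dr=[[0,0,0],[0,0,0],[0,0,0],[0,0,0],[0,0,0]])

```text
time: 4.37
eef_pos: [0.6084, -0.1576, 0.2247]
ee_rot: [0.633, 0.774, -0.0, -0.001]
ft_force: [-0.4, 0.5, -0.3]
grip_width: -0.0002
grasp_force: 0.0
```

>>> send_rows(dp=[[-0.05,0,0.9],[-0.05,0,0.9],[-0.05,0,0.9],[-0.05,0,0.9],[-0.05,0,0.9],[-0.05,0,0.9]], dr=[[0,0,0],[0,0,0],[0,0,0],[0,0,0],[0,0,0],[0,0,0]])

```text
time: 4.87
eef_pos: [0.6107, -0.1622, 0.1388]
ee_rot: [0.632, 0.775, 0.001, 0.002]
ft_force: [-0.5, 0.2, 0.9]
grip_width: 0.0
grasp_force: 0.0
```

>>> send_rows(dp=[[0,0,0.3],[0,0,0.6],[0,0,0.9],[0,0,0.9],[0,0,0.9],[0,0,0.9],[0,0,0.9]], dr=[[0,0,0],[0,0,0],[0,0,0],[0,0,0],[0,0,0],[0,0,0],[0,0,0]])

```text
time: 5.45
eef_pos: [0.6112, -0.163, 0.0488]
ee_rot: [0.633, 0.775, 0.001, 0.002]
ft_force: [0.7, -0.5, 0.5]
grip_width: -0.0
grasp_force: 0.0
```

```bash
python3 -c "
from h import *
s=env.snapshot('scene'); t=env.snapshot('top')
f=lambda a,y,x:cv2.resize(a[y:y+100,x:x+100],(400,400),interpolation=cv2.INTER_CUBIC)
cv2.imwrite('pics/pre.png',np.hstack([f(s,170,180),f(t,150,250)]))"
```

```text
(no output)
```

View pics/pre.png

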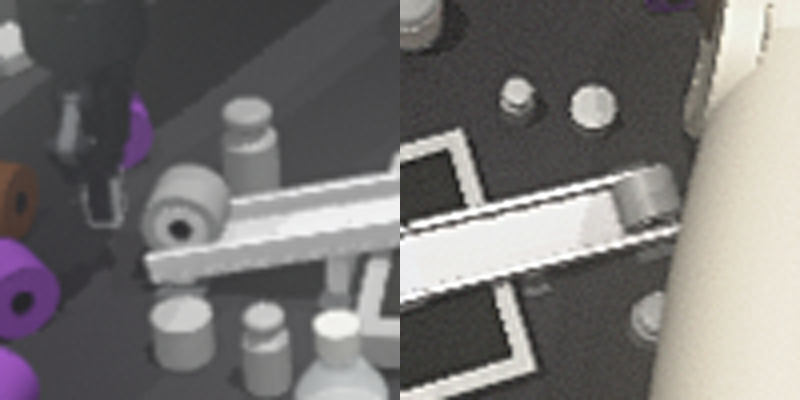

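The fingertips hang just behind the roller, slightly below its axle height, at about (103,225) in the left crop. The roller is at about (185,215). Now I push.

>>> send_rows(dp=[[0.08,0,0.03],[0.14,0,0.03],[0.2,0,0.02],[0.28,0,0],[0.36,0,-0.02],[0.44,0,-0.04],[0.52,0,-0.06],[0.6,0,-0.08],[0.68,0,-0.1],[0.76,0,-0.12],[0.84,0,-0.14],[0.92,0,-0.16],[1,0,-0.18]], dr=[[0,0,0],[0,0,0],[0,0,0],[0,0,0],[0,0,0],[0,0,0],[0,0,0],[0,0,0],[0,0,0],[0,0,0],[0,0,0],[0,0,0],[0,0,0]])

```text
time: 6.63
eef_pos: [0.5893, -0.0638, 0.0635]
ee_rot: [0.633, 0.775, -0.0, -0.0]
ft_force: [0.0, -2.1, 0.4]
grip_width: 0.0002
grasp_force: 1.2
```

```bash
python3 -c "
from h import *
s=env.snapshot('scene'); wsnap('mid')
cv2.imwrite('pics/mid2.png',np.hstack([cv2.resize(s[170:270,200:300],(400,400),interpolation=cv2.INTER_CUBIC),cv2.imread('pics/mid.png')[0:400,80:480]]))"
```

```text
(no output)
```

View pics/mid2.png

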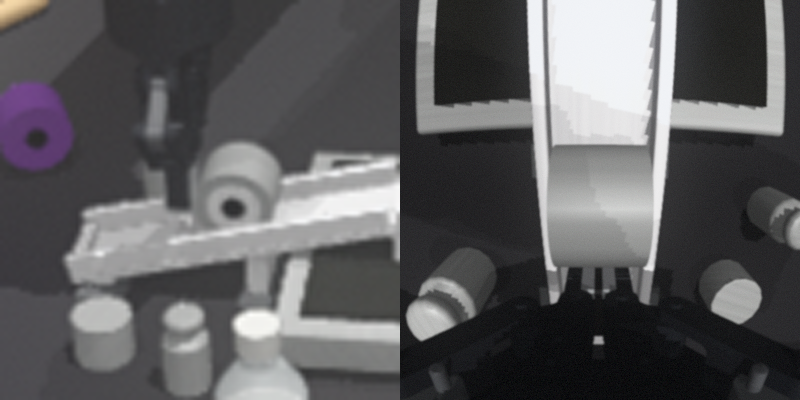

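The roller is rolling square in the gutter ahead of the fingers, with a light 2 N force. I continue to just short of the crest, then slow down.

>>> send_rows(dp=[[0.08,0,-0.02],[0.16,0,-0.04],[0.24,0,-0.06],[0.32,0,-0.08],[0.4,0,-0.1],[0.48,0,-0.12],[0.56,0,-0.14],[0.64,0,-0.16],[0.72,0,-0.18],[0.8,0,-0.2],[0.85,0,-0.21],[0.88,0,-0.22],[0.91,0,-0.23],[0.94,0,-0.23],[0.97,0,-0.24],[1,0,-0.25]], dr=[[0,0,0],[0,0,0],[0,0,0],[0,0,0],[0,0,0],[0,0,0],[0,0,0],[0,0,0],[0,0,0],[0,0,0],[0,0,0],[0,0,0],[0,0,0],[0,0,0],[0,0,0],[0,0,0]])

```text
time: 8.07
eef_pos: [0.5693, 0.0337, 0.088]
ee_rot: [0.633, 0.774, -0.0, -0.0]
ft_force: [-1.4, -0.3, -0.0]
grip_width: 0.0
grasp_force: 0.0
```

>>> send_rows(dp=[[0.03,0,0],[0.06,0,0],[0.09,0,0],[0.12,0,0],[0.12,0,0],[0.12,0,0],[0.12,0,0]], dr=[[0,0,0],[0,0,0],[0,0,0],[0,0,0],[0,0,0],[0,0,0],[0,0,0]])

```text
time: 8.65
eef_pos: [0.5672, 0.0451, 0.0883]
ee_rot: [0.633, 0.775, 0.0, 0.0]
ft_force: [0.2, -0.2, 0.1]
grip_width: -0.0002
grasp_force: 0.0
```

```bash
python3 -c "
from h import *
s=env.snapshot('scene'); wsnap('end')
cv2.imwrite('pics/end2.png',np.hstack([cv2.resize(s[170:270,240:340],(400,400),interpolation=cv2.INTER_CUBIC),cv2.imread('pics/end.png')[0:400,80:480]]))"
```

```text
(no output)
```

View pics/end2.png

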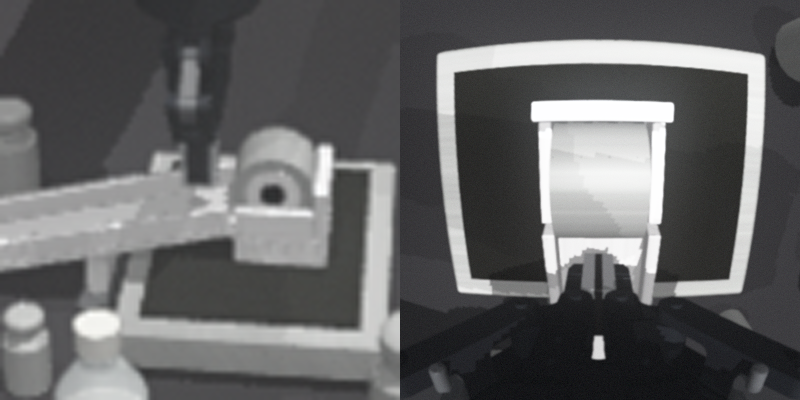

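The roller sits in the cradle against the stop, and the fingers are clear with zero force. I back off, rise and go over the key.

>>> send_rows(dp=[[-0.1,0,0],[-0.1,0,-0.2],[-0.1,0,-0.5],[-0.1,0,-0.8],[-0.1,0,-0.8],[-0.1,0,-0.8]], dr=[[0,0,0],[0,0,0],[0,0,0],[0,0,0],[0,0,0],[0,0,0]])

```text
time: 9.25
eef_pos: [0.5702, 0.0346, 0.1702]
ee_rot: [0.633, 0.774, 0.001, 0.001]
ft_force: [0.1, -0.7, -1.5]
grip_width: 0.0001
grasp_force: 0.0
```

>>> send_rows(dp=[[0.85,-0.01,0],[0.85,-0.01,0],[0.85,-0.01,0],[0.85,-0.01,0]], dr=[[0,0,0],[0,0,0],[0,0,0],[0,0,0]])

```text
time: 9.58
eef_pos: [0.5504, 0.1198, 0.167]
ee_rot: [0.631, 0.775, -0.001, -0.001]
ft_force: [0.4, -0.5, -0.8]
grip_width: 0.0
grasp_force: 0.0
```

>>> send_rows(dp=[[0.85,-0.01,0],[0.85,-0.01,0],[0.85,-0.01,0],[0.85,-0.01,0]], dr=[[0,0,0],[0,0,0],[0,0,0],[0,0,0]])

```text
time: 9.92
eef_pos: [0.5329, 0.2021, 0.1673]
ee_rot: [0.632, 0.775, -0.001, -0.0]
ft_force: [-0.2, -0.6, 0.5]
grip_width: -0.0001
grasp_force: 0.0
```

>>> send_rows(dp=[[0.85,-0.01,0],[0.85,-0.01,0],[0.85,-0.01,0],[0.85,-0.01,0]], dr=[[0,0,0],[0,0,0],[0,0,0],[0,0,0]])

```text
time: 10.25
eef_pos: [0.5153, 0.2846, 0.1674]
ee_rot: [0.632, 0.775, -0.001, -0.0]
ft_force: [0.2, -0.8, -0.7]
grip_width: 0.0001
grasp_force: 0.0
```

>>> send_rows(dp=[[0.85,-0.01,0],[0.85,-0.01,0],[0.85,-0.01,0],[0.85,-0.01,0],[0.85,-0.01,0],[0.85,-0.01,0],[0.85,-0.01,0]], dr=[[0,0,0],[0,0,0],[0,0,0],[0,0,0],[0,0,0],[0,0,0],[0,0,0]])

```text
time: 10.83
eef_pos: [0.4981, 0.366, 0.1684]
ee_rot: [0.633, 0.774, -0.0, 0.0]
ft_force: [-0.7, 0.4, -0.5]
grip_width: 0.0003
grasp_force: 0.0
```

>>> send_rows(dp=[[0,0,0.3],[0,0,0.6],[0,0,0.85],[0,0,0.92],[0,0,0.92],[0,0,0.92],[0,0,0.92]], dr=[[0,0,0],[0,0,0],[0,0,0],[0,0,0],[0,0,0],[0,0,0],[0,0,0]])

```text
time: 11.42
eef_pos: [0.4983, 0.3679, 0.0785]
ee_rot: [0.633, 0.774, 0.001, 0.0]
ft_force: [-0.4, -0.2, 1.1]
grip_width: 0.0
grasp_force: 0.0
```

>>> send_rows(dp=[[0,0,0.02],[0,0,0.04],[0,0,0.06],[0,0,0.08],[0,0,0.09],[0,0,0.09],[0,0,0.09],[0,0,0.09]], dr=[[0,0,0],[0,0,0],[0,0,0],[0,0,0],[0,0,0],[0,0,0],[0,0,0],[0,0,0]])

```text
time: 12.08
eef_pos: [0.4975, 0.3679, 0.0676]
ee_rot: [0.633, 0.775, 0.0, 0.0]
ft_force: [2.0, 1.1, 2.3]
grip_width: -0.0001
grasp_force: 1.1
```

Contact with the key at 2.3 N. I press deeper in 1 mm steps.

>>> send_rows(dp=[[0,0,0.01],[0,0,0.02],[0,0,0.03],[0,0,0.03],[0,0,0.03],[0,0,0.03]], dr=[[0,0,0],[0,0,0],[0,0,0],[0,0,0],[0,0,0],[0,0,0]])

```text
time: 12.58
eef_pos: [0.4975, 0.3678, 0.0645]
ee_rot: [0.633, 0.775, 0.0, 0.0]
ft_force: [2.8, 2.1, 3.5]
grip_width: -0.0002
grasp_force: 1.8
```

>>> send_rows(dp=[[0,0,0.01],[0,0,0.02],[0,0,0.02],[0,0,0.02],[0,0,0.02]], dr=[[0,0,0],[0,0,0],[0,0,0],[0,0,0],[0,0,0]])

```text
time: 13.0
eef_pos: [0.4975, 0.3678, 0.0639]
ee_rot: [0.633, 0.774, 0.001, 0.0]
ft_force: [-1.1, -0.2, 13.4]
grip_width: 0.0
grasp_force: 6.8
```

The force rose sharply at a tip height of 50 mm, which is the full 6 mm of travel. I release and check.

>>> send_rows(dp=[[0,0,-0.1],[0,0,-0.3],[0,0,-0.6],[0,0,-0.95],[0,0,-0.95],[0,0,-0.95],[0,0,-0.95],[0,0,-0.95]], dr=[[0,0,0],[0,0,0],[0,0,0],[0,0,0],[0,0,0],[0,0,0],[0,0,0],[0,0,0]])

```text
time: 13.67
eef_pos: [0.4967, 0.3672, 0.1556]
ee_rot: [0.633, 0.774, -0.001, -0.0]
ft_force: [-0.5, 0.9, -0.0]
grip_width: -0.0003
grasp_force: 0.0
```

```bash
python3 -c "
from h import *
s=env.snapshot('scene')
cv2.imwrite('pics/fin.png',cv2.resize(s[180:280,280:413],None,fx=6,fy=6,interpolation=cv2.INTER_CUBIC) if 0 else cv2.resize(s[170:290,270:470],(800,480),interpolation=cv2.INTER_CUBIC))"
```

```text
(no output)
```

View pics/fin.png

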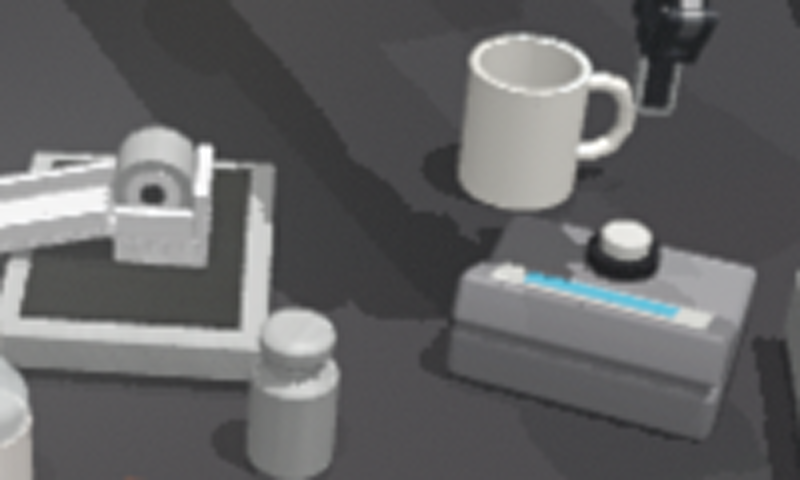

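The roller rests against the stop at (153,190), the key is back up at (628,238), and the gripper is clear. I hand the job in.

```bash
python3 -c "
from bench import env
print(env.sign_off())"
```

```text
the job is handed in; nothing more can be done
None
```

I rolled the roller over the crest into the cradle, where it rests against the stop, then pressed the key its full 6 mm and released it. I handed the job in at about 14 s; no verdict was returned.

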